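# Find the concealed catch on the probe interface unit and spring its battery door

### The job

The probe interface unit's battery door is held by a concealed catch under one of the four identical flush caps on its flat top. Feel along the caps with the fingertips, lightly and without hammering on them, find the one that gives, and press it so that the battery door springs open; then take the hand away, leaving the catch up and the door standing open. Do not pick up or push aside any of the things lying around and on the unit.

Things in the scene. Friction and masses are not known exactly. Their poses are not given: they have to be found in the camera images.
- unit: fixed white box with flat grey top, 200 (x) x 300 (y) x 55 mm (z). Origin: centre of its underside, on the table; x points away from the robot's side, y left along its long side. Along y, near the robot, lies a row of four identical 50 mm square caps (52 mm openings, 66 mm pitch), faces 2 mm below the top. Three are rigid blanks, one the sprung catch: alike to the eye; which is which varies
- cap_a (a point): centre of the face of the leftmost cap (unpressed), at x = -50, y = +99, z = 53 mm in the unit's frame; fixed to the unit, axes as the unit's
- cap_b (a point): centre of the face of the second from left cap (unpressed), at x = -50, y = +33, z = 53 mm in the unit's frame; fixed to the unit, axes as the unit's
- cap_c (a point): centre of the face of the second from right cap (unpressed), at x = -50, y = -33, z = 53 mm in the unit's frame; fixed to the unit, axes as the unit's
- cap_d (a point): centre of the face of the rightmost cap (unpressed), at x = -50, y = -99, z = 53 mm in the unit's frame; fixed to the unit, axes as the unit's
- catch (a joint): how far the catch, whichever cap it is, is pressed down: 0 at rest, 0.006 m at its stop. Sprung: about 1.6 N to start, 5.5 N at the stop; comes back up when let go. It lets go of the door at about 0.004 m. The blanks do not move
- door (a joint): angle of the battery door (76 x 156 mm, behind the row of caps, hinged on its far edge): 0 shut and flush, 1.1 rad fully open. While caught it cannot open; once the catch lets go, its own spring swings it up within about a second and it stays open
- door_edge (a point): middle of the door's free edge (the edge towards the caps), upper face; shut it is at x = 7, y = -35, z = 55 mm in the unit's frame, and it rises up to 70 mm above that as the door opens, moving away from the caps
- ring_gauge: bystander: steel ring, 44 mm outside, 28 mm bore, 14 mm high, lying on the unit's top beside the battery door. Origin: centre of its underside
- gauge_block: bystander: flat steel block 35 x 30 x 9 mm on the table between unit and robot. Origin: centre of its underside
- ball_stand: bystander: black reference-ball stand, 70 mm foot, 152 mm tall, with a white 30 mm ball on top, on the table beyond the unit. Origin: centre of its underside
- cleaner_jar: bystander: small closed jar, 44 mm across, 70 mm tall, on the table left of the unit. Origin: centre of its underside
- hex_driver: bystander: screwdriver, 160 mm long, lying on the table right of the unit. Origin: under it; x runs from handle to tip
- bushing: bystander: flanged aluminium bushing, 60 mm flange, 45 mm tall, on the table beyond and left of the unit. Origin: centre of its underside
- stylus_case: bystander: flat black case 60 x 90 x 22 mm on the table beyond and right of the unit. Origin: centre of its underside

How it is judged (in metres and radians):
On the way:
1. the catch is pressed in (at least 3 mm) (value of joint catch above 0.003 m).
At the end, for the whole second after the job is handed in: The battery door stands open (more than 0.9 rad) and still, the catch has come back up (less than 1 mm in), and every bystander is within 20 mm of where it started (value of joint door above 0.9 rad and velocity of joint door between -0.1 and 0.1 rad/s and value of joint catch below 0.001 m and distance of each of ring_gauge, gauge_block, ball_stand, cleaner_jar, hex_driver, bushing, stylus_case from where it was at the start of the episode below 0.02 m); the robot touches nothing.
It fails at once if a bystander is picked up or pushed aside (moved more than 20 mm) (distance of any of ring_gauge, gauge_block, ball_stand, cleaner_jar, hex_driver, bushing, stylus_case from where it was at the start of the episode above 0.02 m).
It fails at once if the arm or hand presses on anything with more than 80 N (contact force between the arm and anything else above 80 N).
It also fails if it takes over 48 s, if anything falls off the work surface, if the arm or the gripper's body presses on something with over 40 N, if the wrist force passes 120 N, or if a joint passes its speed limit or range.

### The arm

A 7-joint arm with a two-finger parallel gripper is mounted at the origin on the work surface. World frame = base frame: x ahead of the robot, y to its left, z up, the work surface at z = 0. Lengths are in mm, angles in rad, forces in N, time in s.
With the tool pointing down it reaches from about 400 to 900 mm from the base axis. Payload 5.6 kg.
Tool frame: the origin (TCP) lies at the very end of the fingers, on their centre line; the grasp point (between the pads) lies arm.tcp_to_grasp behind it (arm.tcp_to_grasp is the distance from the TCP to the grasp point, in mm); x points along the fingers, z is the direction in which the jaws open and shut, and the axes are right-handed (so a half turn about x gives the same grasp; the last joint's range is limited). The gripper opens to 92 mm and grips with 3 to 60 N. Pads are 20 mm wide; open, the fingers measure 128 mm over their backs; the gripper's body (75 mm by 189 mm) begins 69 mm behind the grasp point.
Start: joints at [-1.287, 0.468, -0.012, 1.603, 0.006, 1.071, -0.056], TCP at [208.7, 615.592, 214.592] pointing down, gripper open.
Joint ranges: [-2.53, 2.53], [-0.31, 2.02], [-1.57, 1.55], [0.28, 2.44], [-1.29, 4.43], [0.15, 1.84], [-2.92, 2.92]. Speed limits (rad/s): [2.57, 2.57, 3.14, 3.14, 3.14, 3.14, 3.14].

### API

Orientations are given as a unit quaternion [x, y, z, w].
In Python, from bench import arm gives the robot as it stands.
- The arm moves only by the tool apply_moves, never from a script. Its argument "steps" is one flat list of numbers, 5 for each row, row after row: the shift along the tool's x, y, z each as a share of 0.15 m, from -1 to 1, then the turn about the tool's x as a share of 45 degrees, from -1 to 1, then the closure, from 0 (fully open) to 1 (shut). A call has 1 to 12 rows; each row is the pose to reach, as a shift and turn from the pose commanded when the call began, along the tool's axes at that moment; what a row does not reach only later rows make up. A row lasts 1/10 s, in which the tool goes at most 50 mm and 8.59 degrees, less where a joint would pass 70% of its speed; a pose out of reach is approached as far as the arm can. A call with a number of a shift or a turn outside -1 to 1 is refused whole. A call with a gripper value outside its range is refused whole. The fingers move at their own pace and stop on an object; the grip force is fixed at half the most. Time passes only in rows, so rows that repeat a pose let the fingers close. It gives the time, the measured TCP pose, the force and the opening at its end, in the units of the state.
- arm.state(): the state, without advancing time (a new reading comes with each control period).
- arm.camera(name): name is "scene" or "top" or "wrist"; returns a dict with "frame" (400x640x3 uint8, blue, green, red), "z_map" (400x640 float32, mm along the optical axis (not along the pixel's ray), 0 where there is no reading), "fx", "fy", "cx", "cy" (pixels), "pose" (4x4, takes a point from camera to world coordinates). Camera axes: x right, y down, z forward; pixel columns grow to the right and rows downward; lengths in mm; the calibration is good to about 2 mm. A picture is of the moment at which its call begins.
- arm.sign_off(): hands the job in, once; it reports no verdict.
Trained networks look in the newest picture that a camera, given by its name, has taken for a name from the list of things; names that differ only in an ending like _2 or _b are one class to them, and where a whole thing is asked for, a point or a joint stands for the part that bears it (a point fixed in the world has none). Each returns a list of dicts, best first, with "conf" (0 to 1); they miss things now and then, are a little off and sometimes report something else, mostly with a low value. They report only what shows in the picture. A call takes as long as a camera call.
- arm.find_in(camera, target): "xy" ([column, row] in pixels, amid what is visible of it).
- arm.place_of(camera, target): "xy" ([column, row] in pixels: a listed point, or the origin of a listed thing).
The state is a dict: "time": time; "joint_positions": joint angles; "qvel": joint speeds; "joint_torque": joint torques, N m; "tcp_pos": TCP position; "tool_rot": TCP orientation; "wrist_force": force on the tool from outside, world axes, zero at the start; "torque": the same for the moment, N m; "width": opening from 0.0 (shut) to 1.0 (fully open).
Only numpy, scipy, OpenCV 4.12 (cv2) and the standard library are available. Lean on these libraries where they do the work, as an engineer would, in place of code of your own. Each camera call takes 0.05 s, during which the arm holds its last target. There are 200 camera calls.

## Working session

There is one attempt and no reset: what is moved stays moved. The work goes in short steps, Python scripts to look and compute and a tool call to move; the robot and the scene stay as the last step left them, time stands still between calls to the robot, and variables do not carry over. Pictures are saved under pics/ and viewed, about 8 in all and at most 12, crops included, and the job is handed in when it is done.

Besides the shell and the picture viewer there is one more tool, called as a command line: name --argument value ..., lists and objects as JSON in quotes. apply_moves: Moves the arm, as the interface text tells. Its arguments: {"type":"object","properties":{"steps":{"type":"array","items":{"type":"number","minimum":-1,"maximum":1}}},"required":["steps"]}

```bash
mkdir -p pics
cat > h.py <<'E'
from bench import arm
import numpy as np, cv2
from scipy.spatial.transform import Rotation as R
def world(c,uv):
    u,v=int(round(uv[0])),int(round(uv[1]))
    p=c["z_map"][max(v-2,0):v+3,max(u-2,0):u+3]; p=p[p>0]
    z=np.median(p) if p.size else np.nan
    q=np.array([(uv[0]-c["cx"])/c["fx"]*z,(uv[1]-c["cy"])/c["fy"]*z,z,1])
    return (c["pose"]@q)[:3]
E
python3 - <<'E'
from h import *
s=arm.state(); print({k:np.round(v,3) for k,v in s.items()}); print(R.from_quat(s["tool_rot"]).as_matrix().round(3), arm.tcp_to_grasp)
ims=[]
for n in["scene","top"]:
    c=arm.camera(n); cv2.imwrite(f"pics/{n}1.png",c["frame"])
    for t in["cap_a","cap_b","cap_c","cap_d","door_edge","unit","ring_gauge","gauge_block","ball_stand","cleaner_jar"]:
        for d in arm.place_of(n,t)[:4 if t[:3]=="cap" else 1]:
            print(n,t,np.round(d["xy"],1),round(d["conf"],2),world(c,d["xy"]).round(1))
E
```

```text
{'time': np.float64(0.0), 'joint_positions': array([-1.287,  0.468, -0.012,  1.604,  0.006,  1.071, -0.056]), 'qvel': array([ 0.   ,  0.001,  0.002,  0.   ,  0.   , -0.001, -0.001]), 'joint_torque': array([-0.0000e+00, -5.2056e+01, -1.3000e-02, -2.4375e+01, -5.7000e-02,
        1.7000e-02,  0.0000e+00]), 'tcp_pos': array([208.546, 615.034, 213.652]), 'tool_rot': array([-0.412,  0.575,  0.412,  0.574]), 'wrist_force': array([-1.202,  0.013, -0.609]), 'torque': array([0.018, 0.041, 0.052]), 'width': np.float64(0.998)}
[[-0.    -0.947  0.321]
 [-0.002  0.321  0.947]
 [-1.    -0.    -0.002]] 18.700000000000003
scene cap_a [274.4 223.4] 0.96 [511.2 -70.5  52.9]
scene cap_a [232.  310.9] 0.94 [ 560.9 -267.2   53.3]
scene cap_a [257.8 258.1] 0.73 [ 533.  -154.6   53.5]
scene cap_a [246.5 279.2] 0.59 [ 543.1 -202.7   53.5]
scene cap_b [274.4 223.4] 0.96 [511.2 -70.5  52.9]
scene cap_b [232.  310.9] 0.94 [ 560.9 -267.2   53.3]
scene cap_b [257.8 258.1] 0.73 [ 533.  -154.6   53.5]
scene cap_b [246.5 279.2] 0.59 [ 543.1 -202.7   53.5]
scene cap_c [274.4 223.4] 0.96 [511.2 -70.5  52.9]
scene cap
[... 1147 characters left out ...]
37.3 -136.3   51.8]
top cap_c [411.  199.2] 0.7 [ 547.9 -206.3   52.3]
top cap_c [357.5 214.5] 0.66 [514.1 -74.   52.3]
top cap_c [437.9 192.3] 0.62 [ 563.2 -273.7   51.8]
top cap_d [382.6 204.3] 0.86 [ 537.3 -136.3   51.8]
top cap_d [411.  199.2] 0.7 [ 547.9 -206.3   52.3]
top cap_d [357.5 214.5] 0.66 [514.1 -74.   52.3]
top cap_d [437.9 192.3] 0.62 [ 563.2 -273.7   51.8]
top door_edge [405.5 176.4] 0.82 [ 604.3 -195.4   52.9]
top unit [386.7 182.4] 0.82 [ 590.6 -148.4   53.1]
top ring_gauge [341.1 178.8] 0.57 [602. -37.  54.]
top gauge_block [339.3 178.9] 0.66 [601.9 -32.5  54.3]
top ball_stand [403.9 123.9] 0.81 [ 740.2 -201.9   36.8]
top cleaner_jar [300.5 213.5] 0.53 [519.4  63.5  69. ]
```

View pictures.

```bash
python3 -c "
import cv2
a=cv2.imread('pics/top1.png');cv2.imwrite('pics/top1c.png',cv2.resize(a[60:300,220:540],None,fx=2.5,fy=2.5))
b=cv2.imread('pics/scene1.png');cv2.imwrite('pics/scene1c.png',b)"
```

```text
(no output)
```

View pics/top1c.png

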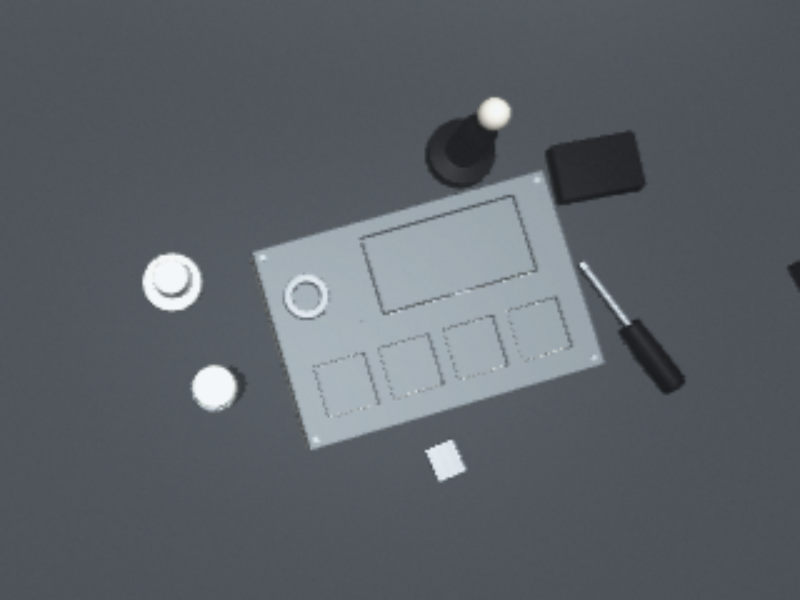

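View pics/scene1c.png

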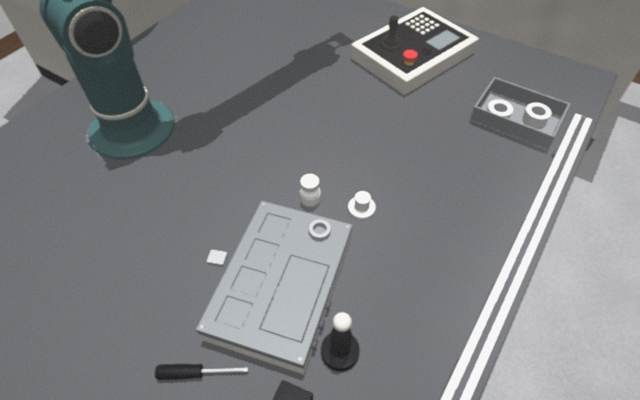

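The pictures show the four caps along the front row, in the top crop at about (346,385), (411,366), (475,347) and (540,329). The ring lies beside the door at (307,297), and nothing lies on the caps. I'll refine the row from these pixels and check clearance along the path.

```bash
cat > fit.py <<'E'
from h import *
c=arm.camera("top")
P=[]
for x,y in[(346,385),(411,366),(475,347),(540,329)]:
    u,v=220+x/2.5-.3,60+y/2.5-.3
    r=c["pose"][:3,:3]@[(u-c["cx"])/c["fx"],(v-c["cy"])/c["fy"],1]; o=c["pose"][:3,3]
    P.append((o+r*(53-o[2])/r[2])[:2])
P=np.array(P); print(P.round(1)); s=np.array([99,33,-33,-99]); m=P.mean(0); d=(s[:,None]*(P-m)).sum(0)/(s**2).sum()
print("centre",m,"dir",d,np.linalg.norm(d),np.degrees(np.arctan2(d[1],d[0])))
# heights along path, scene camera
for n in["top","scene"]:
    c=arm.camera(n); z=c["z_map"]; v,u=np.indices(z.shape); k=z>0
    q=np.stack([(u-c["cx"])/c["fx"]*z,(v-c["cy"])/c["fy"]*z,z,np.ones_like(z)],-1)[k]@c["pose"].T
    for y in range(-300,700,100):
        b=(q[:,1]>y)&(q[:,1]<y+100)&(q[:,0]>150)&(q[:,0]<700)
        if b.any(): print(n,y,q[b][:,2].max().round(), q[b][q[b][:,2].argmax()].round())
E
python3 fit.py
```

```text
[[ 516.   -75.4]
 [ 532.8 -139.5]
 [ 549.7 -203.1]
 [ 565.7 -268. ]]
centre [ 541.0375154  -171.49940329] dir [-0.25164287  0.97163192] 1.0036895523279485 104.51999410692576
top -300 60.0 [ 591. -256.   60.    1.]
top -200 60.0 [ 659. -163.   60.    1.]
top -100 72.0 [619. -26.  72.   1.]
top 0 75.0 [524.  36.  75.   1.]
top 100 48.0 [635. 104.  48.   1.]
top 200 7.0 [542. 281.   7.   1.]
top 300 5.0 [633. 367.   5.   1.]
top 400 53.0 [535. 497.  53.   1.]
top 500 328.0 [218. 547. 328.   1.]
top 600 138.0 [425. 607. 138.   1.]
scene -300 60.0 [ 685. -246.   60.    1.]
scene -200 60.0 [ 616. -127.   60.    1.]
scene -100 74.0 [587. -55.  74.   1.]
scene 0 74.0 [522.  43.  74.   1.]
scene 100 48.0 [615. 101.  48.   1.]
scene 200 7.0 [199. 281.   7.   1.]
scene 300 7.0 [449. 336.   7.   1.]
scene 400 53.0 [504. 500.  53.   1.]
scene 500 141.0 [422. 600. 141.   1.]
scene 600 139.0 [428. 601. 139.   1.]
```

apply_moves --steps '[0, -0.2, -0.2, 0, 1, 0, -0.5, -0.5, 0, 1, 0, -0.85, -0.92, 0, 1, 0, -0.85, -0.92, 0, 1, 0, -0.85, -0.92, 0, 1]'

```text
time: 1.75
tcp_pos: [288.6, 438.2, 214.9]
tool_rot: [-0.411, 0.577, 0.409, 0.576]
wrist_force: [-0.3, 1.4, 1.5]
width: 0.59
```

apply_moves --steps '[0, -0.3, -0.3, 0, 1, 0, -0.6, -0.6, 0, 1, 0, -0.85, -0.92, 0, 1, 0, -0.85, -0.92, 0, 1]'

```text
time: 2.15
tcp_pos: [362.5, 270.2, 214.9]
tool_rot: [-0.412, 0.575, 0.412, 0.575]
wrist_force: [0.5, -1.1, -0.3]
width: 0.241
```

apply_moves --steps '[0, -0.3, -0.3, 0, 1, 0, -0.6, -0.6, 0, 1, 0, -0.85, -0.92, 0, 1, 0, -0.85, -0.92, 0, 1]'

```text
time: 2.55
tcp_pos: [439.2, 98.5, 215.1]
tool_rot: [-0.412, 0.575, 0.411, 0.575]
wrist_force: [0.8, 1.0, 0.3]
width: 0.006
```

apply_moves --steps '[0, -0.3, -0.3, -0.2, 1, 0, -0.6, -0.6, -0.4, 1, 0, -0.85, -0.92, -0.6, 1, 0, -0.85, -0.92, -0.75, 1, 0, -0.85, -0.92, -0.75, 1, 0, -0.85, -0.92, -0.75, 1]'

```text
time: 3.15
tcp_pos: [515.6, -74.4, 214.8]
tool_rot: [0.561, -0.432, -0.56, -0.431]
wrist_force: [-0.1, 0.0, -0.7]
width: 0.003
```

```bash
cat > look.py <<'E'
from h import *
import sys
s=arm.state(); M=R.from_quat(s["tool_rot"]).as_matrix(); print(s["time"],s["tcp_pos"].round(1) if hasattr(s["tcp_pos"],"round") else s["tcp_pos"],M.round(3).tolist())
c=arm.camera("wrist"); cv2.imwrite(f"pics/{sys.argv[1]}.png",c["frame"])
for d in arm.place_of("wrist","cap_a")+arm.place_of("wrist","door_edge")[:1]: print(np.round(d["xy"],1),round(d["conf"],2),world(c,d["xy"]).round(1))
E
python3 look.py w1
```

```text
3.15 [515.6 -74.4 214.8] [[0.001, -0.967, -0.255], [-0.002, -0.255, 0.967], [-1.0, -0.001, -0.002]]
[250.8  94.8] 0.61 [ 441.1 -176.5    8.7]
[200.2 239.3] 0.65 [ 609.7 -191.6   55. ]
```

View pics/w1.png

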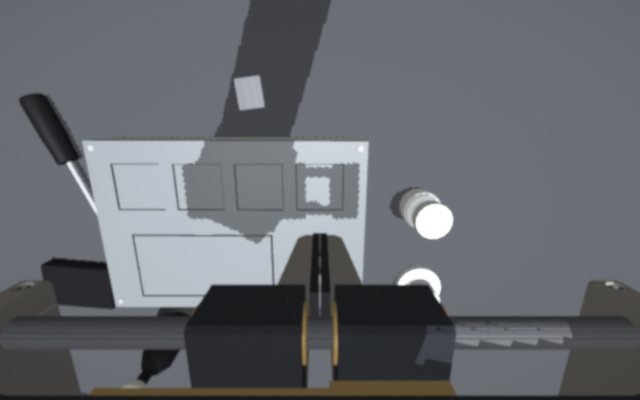

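The wrist view shows the row square to the jaws. Cap centres are at about (320,187), (259,187), (198,187) and (138,187), and the fingertips are at (320,237). I'll check these against the top-camera fit.

Run:
```python
from h import *
c=arm.camera("wrist")
for p in[(320,187),(259,187),(198.5,187),(138,187)]: print(world(c,p).round(1))
```

```text
[514.1 -69.5  53. ]
[ 531.3 -133.9   53.5]
[ 548.6 -197.9   53.2]
[ 565.7 -261.8   53.2]
```

apply_moves --steps '[0.33, 0, 0, 0, 1, 0.66, 0, 0, 0, 1, 0.92, 0, 0, 0, 1, 0.92, 0, 0, 0, 1]'

```text
time: 3.75
tcp_pos: [510.3, -68.8, 72.3]
tool_rot: [-0.559, 0.432, 0.564, 0.428]
wrist_force: [-0.7, 0.4, -0.0]
width: 0.005
```

apply_moves --steps '[0, 0, 0, 0, 1, 0, 0, 0, 0, 1]'

```text
time: 3.95
tcp_pos: [516.2, -70.5, 78.8]
tool_rot: [0.562, -0.429, -0.56, -0.431]
wrist_force: [-0.5, 0.3, 0.0]
width: 0.004
```

apply_moves --steps '[0.03, 0, 0, 0, 1, 0.06, 0, 0, 0, 1, 0.09, 0, 0, 0, 1, 0.12, 0, 0, 0, 1, 0.12, 0, 0, 0, 1, 0.12, 0, 0, 0, 1]'

```text
time: 4.55
tcp_pos: [514.3, -71.0, 58.4]
tool_rot: [-0.561, 0.431, 0.561, 0.43]
wrist_force: [0.5, 0.8, 0.2]
width: 0.003
```

apply_moves --steps '[0.007, 0, 0, 0, 1, 0.014, 0, 0, 0, 1, 0.014, 0, 0, 0, 1, 0.014, 0, 0, 0, 1]'

```text
time: 4.95
tcp_pos: [514.5, -70.9, 56.5]
tool_rot: [0.561, -0.43, -0.561, -0.43]
wrist_force: [0.8, -0.2, -0.3]
width: 0.007
```

apply_moves --steps '[0.01, 0, 0, 0, 1, 0.02, 0, 0, 0, 1, 0.02, 0, 0, 0, 1]'

```text
time: 5.25
tcp_pos: [514.5, -70.9, 53.5]
tool_rot: [0.561, -0.43, -0.561, -0.43]
wrist_force: [-0.2, 0.5, 1.6]
width: 0.005
```

apply_moves --steps '[0.004, 0, 0, 0, 1, 0.008, 0, 0, 0, 1, 0.008, 0, 0, 0, 1]'

```text
time: 5.55
tcp_pos: [514.6, -71.0, 53.4]
tool_rot: [-0.561, 0.43, 0.561, 0.431]
wrist_force: [-4.5, 0.6, 12.3]
width: 0.008
```

Cap a is rigid: the height held at 53.4 mm while the force rose to 12 N. I'll lift and move on to cap b.

apply_moves --steps '[-0.06, 0, 0, 0, 1, -0.08, 0, 0, 0, 1, -0.08, 0, -0.22, 0, 1, -0.08, 0, -0.44, 0, 1, -0.08, 0, -0.44, 0, 1, -0.06, 0, -0.44, 0, 1, -0.03, 0, -0.44, 0, 1, -0.015, 0, -0.44, 0, 1, -0.015, 0, -0.44, 0, 1]'

```text
time: 6.45
tcp_pos: [531.1, -133.5, 53.9]
tool_rot: [-0.561, 0.43, 0.562, 0.43]
wrist_force: [-0.5, -0.1, -0.5]
width: 0.01
```

apply_moves --steps '[0.006, 0, 0, 0, 1, 0.012, 0, 0, 0, 1, 0.012, 0, 0, 0, 1]'

```text
time: 6.75
tcp_pos: [531.6, -134.1, 53.4]
tool_rot: [-0.561, 0.43, 0.561, 0.43]
wrist_force: [-2.5, 1.4, 6.6]
width: 0.006
```

Cap b is rigid too: no travel at 6.6 N. Next is cap c.

apply_moves --steps '[-0.06, 0, 0, 0, 1, -0.08, 0, 0, 0, 1, -0.08, 0, -0.22, 0, 1, -0.08, 0, -0.44, 0, 1, -0.08, 0, -0.44, 0, 1, -0.06, 0, -0.44, 0, 1, -0.03, 0, -0.44, 0, 1, -0.012, 0, -0.44, 0, 1, -0.012, 0, -0.44, 0, 1]'

```text
time: 7.65
tcp_pos: [548.3, -197.2, 53.9]
tool_rot: [-0.561, 0.43, 0.562, 0.43]
wrist_force: [1.0, 0.3, -0.3]
width: 0.005
```

apply_moves --steps '[0.006, 0, 0, 0, 1, 0.012, 0, 0, 0, 1, 0.012, 0, 0, 0, 1]'

```text
time: 7.95
tcp_pos: [548.8, -197.8, 53.5]
tool_rot: [-0.561, 0.43, 0.561, 0.43]
wrist_force: [-1.2, 2.2, 4.9]
width: 0.005
```

Cap c shows no travel at 4.9 N, so it is rigid as well. That leaves cap d.

apply_moves --steps '[-0.06, 0, 0, 0, 1, -0.08, 0, 0, 0, 1, -0.08, 0, -0.22, 0, 1, -0.08, 0, -0.44, 0, 1, -0.08, 0, -0.44, 0, 1, -0.06, 0, -0.44, 0, 1, -0.03, 0, -0.44, 0, 1, -0.012, 0, -0.44, 0, 1, -0.012, 0, -0.44, 0, 1]'

```text
time: 8.85
tcp_pos: [565.5, -260.8, 53.9]
tool_rot: [-0.561, 0.43, 0.562, 0.43]
wrist_force: [-0.2, -0.5, -0.7]
width: 0.004
```

apply_moves --steps '[0.006, 0, 0, 0, 1, 0.012, 0, 0, 0, 1, 0.018, 0, 0, 0, 1, 0.018, 0, 0, 0, 1]'

```text
time: 9.25
tcp_pos: [565.9, -261.6, 52.0]
tool_rot: [-0.561, 0.43, 0.561, 0.43]
wrist_force: [-0.2, 1.7, 2.3]
width: 0.001
```

Cap d gives: it is 1.5 mm in at 2.3 N. I'll press it to about 5.5 mm, then let go.

apply_moves --steps '[0.01, 0, 0, 0, 1, 0.02, 0, 0, 0, 1, 0.028, 0, 0, 0, 1, 0.028, 0, 0, 0, 1, 0.028, 0, 0, 0, 1]'

```text
time: 9.75
tcp_pos: [566.0, -261.7, 47.8]
tool_rot: [-0.561, 0.43, 0.561, 0.43]
wrist_force: [-0.7, 3.1, 5.2]
width: 0.004
```

apply_moves --steps '[-0.03, 0, 0, 0, 1, -0.2, 0, 0, 0, 1, -0.4, 0.2, 0, 0, 1, -0.7, 0.4, 0, 0, 1, -0.9, 0.6, 0, 0, 1, -0.9, 0.6, 0, 0, 1, -0.9, 0.6, 0, 0, 1, -0.9, 0.6, 0, 0, 1, -0.9, 0.6, 0, 0, 1, -0.9, 0.6, 0, 0, 1]'

```text
time: 10.75
tcp_pos: [479.0, -284.9, 181.3]
tool_rot: [-0.561, 0.43, 0.562, 0.43]
wrist_force: [0.2, 1.0, -0.0]
width: 0.006
```

Run:
```python
from h import *
c=arm.camera("scene"); cv2.imwrite("pics/scene2.png",c["frame"]); a=cv2.imread("pics/scene1.png")
cv2.imwrite("pics/s2c.png",cv2.resize(np.hstack([a[150:400,130:400],c["frame"][150:400,130:400]]),None,fx=1.48,fy=1.48))
for t in["door_edge","ring_gauge","gauge_block","cap_a"]:
    for d in arm.place_of("scene",t)[:4 if t[:3]=="cap" else 1]: print(t,np.round(d["xy"],1),round(d["conf"],2),world(c,d["xy"]).round(1))
print(arm.state()["wrist_force"],arm.state()["time"])
```

```text
door_edge [203.  369.3] 0.61 [ 572.6 -370.1   16.5]
ring_gauge [316.5 235.1] 0.71 [605.6 -56.4  68.7]
gauge_block [219.1 262.4] 0.5 [ 452.  -187.3    8.7]
cap_a [261.2 254.9] 0.82 [ 534.3 -145.3   53.6]
cap_a [246.5 284.1] 0.78 [ 549.3 -210.6   53. ]
cap_a [273.  225.5] 0.74 [512.8 -77.2  54.8]
cap_a [233.3 311.2] 0.59 [ 563.5 -266.6   53.8]
[-0.17508478  0.79661742 -0.16536401] 11.0
```

View pics/s2c.png

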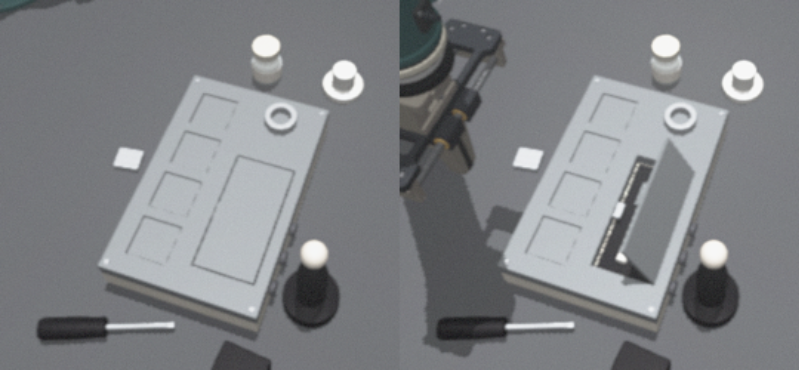

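The door stands open, from about (620,265) to (685,150) in the right half, and all the bystanders are where they were. I'll wait a moment, check the door's height against the expected ~123 mm, and hand in.

apply_moves --steps '[0, 0, 0, 0, 1, 0, 0, 0, 0, 1, 0, 0, 0, 0, 1, 0, 0, 0, 0, 1, 0, 0, 0, 0, 1, 0, 0, 0, 0, 1, 0, 0, 0, 0, 1, 0, 0, 0, 0, 1]'

```text
time: 11.8
tcp_pos: [478.8, -285.5, 182.6]
tool_rot: [0.561, -0.43, -0.561, -0.43]
wrist_force: [0.7, -0.7, -0.2]
width: 0.005
```

Run:
```python
from h import *
H=[]
for i in range(2):
    c=arm.camera("scene"); z=c["z_map"]; v,u=np.indices(z.shape)
    q=np.stack([(u-c["cx"])/c["fx"]*z,(v-c["cy"])/c["fy"]*z,z,np.ones_like(z)],-1)[z>0]@c["pose"].T
    b=(abs(q[:,0]-625)<45)&(q[:,1]>-270)&(q[:,1]<-100); H.append(np.percentile(q[b][:,2],[50,99,100]).round(1))
print(H); k=world(c,(233.3,311.2)); print("cap d",k.round(1))
p=cv2.imread("pics/scene2.png").astype(int); print("frame change near door",abs(c["frame"].astype(int)-p)[230:345,255:345].mean())
s=arm.state(); print(s["tcp_pos"],s["wrist_force"],s["time"])
if H[-1][1]>112: print(arm.sign_off())
```

```text
[array([ 56.2, 123.2, 126. ]), array([ 56.2, 123.4, 125.8])]
cap d [ 563.2 -266.4   53.1]
frame change near door 1.9885346215781
[ 478.87376889 -285.47883077  182.64404373] [0.12212077 0.4293727  0.58041324] 11.9
the job is handed in; nothing more can be done
None
```

The battery door is open and the job is handed in, at about 12 s of the 48 s allowed. The hidden catch was under cap d, the rightmost one.

- **Finding the catch:** I felt along the row with the fingers shut. Caps a, b and c did not move at 12.3, 6.6 and 4.9 N. Cap d gave 1.5 mm at 2.3 N.
- **Pressing it:** I pressed cap d about 5.6 mm at 5.2 N, then lifted the hand up and back towards the robot.
- **Last checks:**
  - The door's edge stands at about 123 mm, which matches fully open, and it was the same in two pictures.
  - Cap d's face is back at 53 mm, its rest height.
  - The wrist force is about zero.
  - In the pictures the bystanders look unmoved. I measured only the ring (within 2 mm). The gauge block read about 8 mm off in position, but its outline had not moved.
- **What disagreed:**
  - The network's "door_edge" in the final picture was a false hit on the table at (573, -370), so I used the depth map instead.
  - The wrist and top cameras differed by about 6 mm on the cap positions. I worked between the two, well within the 50 mm caps.

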